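# Load the hand winder

## Task

Get the hand winder ready: slip the empty spool down over the upright spindle until it sits on the spindle's collar, then fit the square-bored wing handle onto the square end of the shaft, turned so that the flats match, until it is fully home on the shoulder. Both stay the same way up as they lie now, and the other things on the bench are left where they are.

Things in the scene. Friction and masses are not known exactly. Their poses are not given: they have to be found in the camera images.
- winder_stand: Grey round base of the winder, fixed to the bench: 100 mm across, 11 mm high, with three screw heads; the upright spindle stands at its centre. Origin at the centre of its underside, z up.
- spool_seat (a point): Point on the spindle's axis at the top face of its collar (a disc 42 mm across), 15 mm above the bench: the underside of the mounted spool rests here. Above it the spindle is round, 26 mm in diameter, for 43 mm (its top edge bevelled 2 mm), then square. The frame turns with the spindle, z up.
- shaft_shoulder (a point): Point on the axis at the flat top of the round part, 58 mm above the bench: the fitted handle's underside rests here. The square end rises 29 mm from it (to 87 mm above the bench): 14 mm square for 23 mm, then narrowing to 9 mm. x and y are square to its flats, z up. The spindle stands at any yaw; it turns stiffly (0.12 N m) and stays where left.
- spool: Empty grey plastic spool standing on its flange: two flanges 58 mm across and 5 mm thick, one at the bottom and one at the top, hub 38 mm across between them, 40 mm high, round through bore 29 mm, about 70 g. Can be gripped across the flanges. Origin at the centre of its underside, z up along the bore.
- wing_handle: Black wing handle lying flat, 80 g: block 30 x 30 x 30 mm with an upright square through bore 16.4 mm wide, parallel to its sides, and two wings to 50 mm from the axis at +x and -x, up to 16 mm wide, 15 mm high. Grip the block's flat +y and -y sides, 30 mm apart. Origin: centre of the underside, on the bore axis; x along the wings, z up. Fits in any of four quarter turns.
- heat_sink: Bystander: light finned metal heat sink, 50 x 50 x 23 mm. Origin at the centre of its underside.
- flush_cutters: Bystander: small side cutters lying flat, 124 x 48 x 15 mm. Origin at the centre of the underside.
- solder_spool: Bystander, not the spool to mount: full reel of solder wire standing upright, 55 mm across, 45 mm high. Origin at the centre of its underside.
- jar_screws: Bystander: clear lidded jar of screws, 48 mm across, 58 mm high. Origin at the centre of its underside.
- driver_blue: Bystander: small screwdriver lying flat, 134 mm long, 18 mm thick. Origin at the centre of the underside.
- relay_module: Bystander: small plastic relay module, 32 x 48 x 30 mm. Origin at the centre of its underside.
- hex_key: Bystander: dark L-shaped hex key lying flat, 79 x 29 x 8 mm. Origin at the centre of its underside.
- tweezers_b: Bystander: black tweezers lying flat, 126 x 12 x 9 mm. Origin at the centre of its underside.

How it is judged:
By the outcome, as a careful person would: the job done as asked, in the order asked, and still so for the second after the job is handed in, with the robot touching nothing.
It also fails if it takes over 72 s, if anything falls off the work surface, if the arm or the gripper's body presses on something with over 40 N, if the wrist force passes 120 N, or if a joint passes its speed limit or range.

## Robot

A 7-joint arm with a two-finger parallel gripper is mounted at the origin on a cart in front of the work surface, level with it; the furniture and walls round the work are solid. World frame = base frame: x ahead of the robot, y to its left, z up, the work surface at z = 0. Lengths are in m, angles in rad, forces in N, time in s.
With the tool pointing down it reaches from about 0.35 to 0.9 m from the base axis. Payload 19.9 kg.
Tool frame: the origin (TCP) lies between the finger pads; the fingertips stand env.tip_extent ahead of it and the grasp point (between the pads) lies 8 mm behind it (env.tip_extent is the distance from the TCP to the fingertips, in m); y points along the fingers, z is the direction in which the jaws open and shut, and the axes are right-handed (so a half turn about y gives the same grasp; the last joint's range is limited). The gripper opens to 85 mm and grips with 20 to 120 N. Pads are 22 mm wide; open, the fingers measure 114 mm over their backs; the gripper's body (76 mm by 85 mm) begins 54 mm behind the grasp point. The pads swing forward as they close: fully open they stand 13 mm farther back than shut.
Start: joints at [-1.278, 0.417, -0.01, 1.614, 0.005, 1.111, -0.053], TCP at [0.205, 0.59, 0.242] pointing down, gripper open.
Joint ranges: [-2.81, 2.81], [-0.39, 2.02], [-1.27, 1.25], [0.06, 2.57], [-1.19, 4.33], [0.19, 2], [-2.82, 2.82]. Speed limits (rad/s): [1.89, 1.89, 2.39, 2.39, 3.01, 3.01, 3.01].

## Interface

Orientations are given as [roll, pitch, yaw] about the fixed x, y, z axes, in that order (R = Rz(yaw) Ry(pitch) Rx(roll)).
In Python, from cell import env gives the robot as it stands.
- The arm moves only by the tool carry_out, never from a script. Its argument "targets" is a list of rows, each an object with "angular": the turn, a rotation vector about the tool's x, y, z as a fraction of full scale, a list of three; "translation": the shift along the tool's x, y, z as a fraction of full scale, a list of three; "fingers": the finger opening in mm, from 0 to 85.4. A call has 1 to 12 rows; each row shifts and turns the commanded pose from where the row before left it, along the tool's axes as they then stand; what a row does not reach is not made up. Full scale, the value 1, is 200 mm for a shift and 5 degrees for a turn. A row lasts 1/12 s, in which the tool goes at most 41.7 mm and 7.16 degrees, less where a joint would pass 70% of its speed; a pose out of reach is approached as far as the arm can. A call with a number of a shift or a turn outside -1 to 1 is refused whole. A call with a gripper value outside its range is refused whole. The fingers move at their own pace and stop on an object; "newtons" is the grip in N (left out, the last holds). Time passes only in rows, so rows that do not move let the fingers close. It gives the time, the measured TCP pose, the force and the opening at its end, in the units of the state.
- env.get_obs(): the state, without advancing time (a new reading comes with each control period).
- env.capture(name): name is "side" or "top"; returns a dict with "pixels" (480x640x3 uint8, red, green, blue), "intrinsics" (3x3 intrinsics, pixels), "xyz" and "rotation" of the camera in the world. Camera axes: x right, y down, z forward; pixel columns grow to the right and rows downward; lengths in m; the calibration is good to about 2 mm. A picture is of the moment at which its call begins. There is no depth.
- env.close_job(): hands the job in, once; it reports no verdict.
Trained networks look in a picture, given as the dict that the camera call returned (one of the last four; its "shot" number tells which), for a name from the list of things; names that differ only in an ending like _2 or _b are one class to them, and where a whole thing is asked for, a point or a joint stands for the part that bears it (a point fixed in the world has none). Each returns a list of dicts, best first, with "confidence" (0 to 1); they miss things now and then, are a little off and sometimes report something else, mostly with a low value. They report only what shows in the picture. A call takes as long as a camera call.
- env.boxes_of(thing, picture): "extent" ([left, top, right, bottom] as shares, 0 to 1, of the picture: columns of its width, rows of its height, round what is visible of it).
The state is a dict: "t": time; "joints": joint angles; "joint_vel": joint speeds; "tau": joint torques, N m; "ee_pos": TCP position; "eef_rot": TCP orientation; "wrist_force": force on the tool from outside, world axes, zero at the start; "torque": the same for the moment, N m; "gripper_width": opening from 0.0 (shut) to 1.0 (fully open).
Only numpy, scipy, OpenCV 4.12 (cv2) and the standard library are available. Lean on these libraries where they do the work, as an engineer would, in place of code of your own. Each camera call takes 0.05 s, during which the arm holds its last target. There are 200 camera calls.

## Working session

There is one attempt and no reset: what is moved stays moved. The work goes in short steps, Python scripts to look and compute and a tool call to move; the robot and the scene stay as the last step left them, time stands still between calls to the robot, and variables do not carry over. Pictures are saved under pics/ and viewed, about 8 in all and at most 12, crops included, and the job is handed in when it is done.

Besides the shell and the picture viewer there is one more tool, called after "Emit:" as name(argument=value, ...) on one line, values as JSON. carry_out: Moves the arm, as the interface text tells. Shift numbers are shares of 200 mm and turn numbers shares of 5 degrees, none past 1 either way. Its arguments: {"type":"object","properties":{"targets":{"type":"array","items":{"type":"object","properties":{"angular":{"type":"array","items":{"type":"number","minimum":-1,"maximum":1}},"translation":{"type":"array","items":{"type":"number","minimum":-1,"maximum":1}},"fingers":{"type":"number"}}}},"newtons":{"type":"number"}},"required":["targets"]}

```bash
mkdir -p pics
cat > h.py <<'E'
import numpy as np, cv2
from cell import env
def cap(n,f=None):
    c=env.capture(n)
    if f: cv2.imwrite('pics/'+f,cv2.cvtColor(c['pixels'],cv2.COLOR_RGB2BGR))
    return c
def ray(c,u,v):
    K=np.array(c['intrinsics']);R=np.array(c['rotation'])
    d=R@np.linalg.solve(K,[u,v,1.]);return np.array(c['xyz']),d/np.linalg.norm(d)
def at(c,u,v,z):
    o,d=ray(c,u,v);return o+d*(z-o[2])/d[2]
def tri(obs):
    A=0;b=0
    for c,u,v in obs:
        o,d=ray(c,u,v);P=np.eye(3)-np.outer(d,d);A=A+P;b=b+P@o
    return np.linalg.solve(A,b)
def proj(c,p):
    K=np.array(c['intrinsics']);R=np.array(c['rotation'])
    q=K@(R.T@(np.array(p)-np.array(c['xyz'])));return q[:2]/q[2]
E
python3 - <<'E'
from h import *
np.set_printoptions(precision=4,suppress=True)
o=env.get_obs();print(o);print(env.tip_extent)
for n in('top','side'):
    c=cap(n,n+'1.png');print(n,c['xyz'],np.array(c['rotation']).tolist(),np.array(c['intrinsics']).tolist())
    for t in('spool','wing_handle','winder_stand','spool_seat','shaft_shoulder','solder_spool'):
        for b in env.boxes_of(t,c)[:2]:
            print(t,b['confidence'],np.array(b['extent'])*[640,480,640,480])
E
```

```text
{'t': 0.0, 'joints': array([-1.2785,  0.418 , -0.0103,  1.6142,  0.0047,  1.1107, -0.053 ]), 'joint_vel': array([ 0.0012,  0.0009, -0.0004,  0.0001,  0.0009, -0.0007,  0.0008]), 'tau': array([  0.0008, -86.4467,   0.6789, -43.4891,   0.019 ,   0.0076,
        -0.    ]), 'ee_pos': array([0.2047, 0.5902, 0.2417]), 'eef_rot': array([-1.572 , -0.0001, -0.3338]), 'wrist_force': array([ 1.125 , -0.2671,  1.0028]), 'torque': array([-0.0221,  0.0053,  0.0033]), 'gripper_width': 0.9998720759368804}
0.011
top [0.4792 0.0053 1.3901] [-3.0767196400106354, 0.0018227914155315439, -1.5619910739930882] [[502.741374468558, 0.0, 313.6275381493271], [0.0, 502.741374468558, 240.1457365322876], [0.0, 0.0, 1.0]]
spool 0.65 [201.216 265.008 225.024 282.48 ]
wing_handle 0.52 [413.184 254.784 424.576 286.896]
winder_stand 0.7 [267.008 265.488 302.528 300.384]
winder_stand 0.7 [480.768 271.104 500.224 307.008]
spool_seat 0.47 [276.032 274.896 296.384 290.208]
shaft_shoulder 0.68 [276.032 278.208 295.872 292.896]
solder_spool 0.85 [140.672 205.584 162.496 225.12 ]
side [ 0.0857 -0.8973  0.847 ] [-2.2092026403966027, 0.009474522500333427, -0.5094356446938624] [[443.5287705357039, 0.0, 317.37012954089437], [0.0, 443.5287705357039, 244.70518106844779], [0.0, 0.0, 1.0]]
spool 0.64 [238.08  214.512 257.024 237.792]
wing_handle 0.64 [324.48  331.2   354.688 356.4  ]
winder_stand 0.69 [251.008 242.4   280.128 276.096]
spool_seat 0.74 [258.176 241.92  274.304 268.32 ]
shaft_shoulder 0.79 [260.48  241.488 275.072 265.92 ]
solder_spool 0.64 [259.904 242.4   276.224 268.176]
solder_spool 0.49 [263.808 181.392 278.912 202.704]
```

```bash
sed -i "s/R=np.array(c\['rotation'\])/R=Rot.from_euler('xyz',c['rotation']).as_matrix()/;1a from scipy.spatial.transform import Rotation as Rot" h.py
python3 - <<'E'
from h import *
t=cv2.imread('pics/top1.png')[190:320,120:520];s=cv2.imread('pics/side1.png')[160:380,200:420]
cv2.imwrite('pics/a.png',cv2.resize(t,None,fx=2,fy=2,interpolation=cv2.INTER_CUBIC))
a=cv2.resize(t,(800,260),interpolation=cv2.INTER_CUBIC);b=cv2.resize(s,(340,340),interpolation=cv2.INTER_CUBIC)
im=np.zeros((600,800,3),np.uint8);im[:260]=a;im[260:,:340]=b
d=cv2.imread('pics/top1.png')[245:310,260:370-1]; 
im[260:,340:]=cv2.resize(cv2.imread('pics/top1.png')[240:314,400:500],(460,340),interpolation=cv2.INTER_CUBIC)
cv2.imwrite('pics/v1.png',im)
np.set_printoptions(precision=4,suppress=True)
c=env.capture('top');s=env.capture('side')
for n,a,b,z in(('spool',(213,273.7),(247.5,226),.02),('wing',(419,271),(339.5,344),.015),('shaft',(286,285.5),(267.7,253.7),.05),('stand',(284.8,283),(265.5,259.5),.02)):
    print(n,tri([(c,*a),(s,*b)]),at(c,*a,z),at(s,*b,z))
E
```

```text
spool [0.4724 0.2817 0.0227] [0.4743 0.2815 0.02  ] [0.4719 0.2866 0.02  ]
wing [ 0.4849 -0.282  -0.0009] [ 0.4866 -0.2796  0.015 ] [ 0.4756 -0.2929  0.015 ]
shaft [0.4496 0.0788 0.0513] [0.4449 0.0809 0.05  ] [0.4547 0.0782 0.05  ]
stand [0.45   0.086  0.0247] [0.4509 0.0859 0.02  ] [0.4512 0.0921 0.02  ]
```

View pics/v1.png

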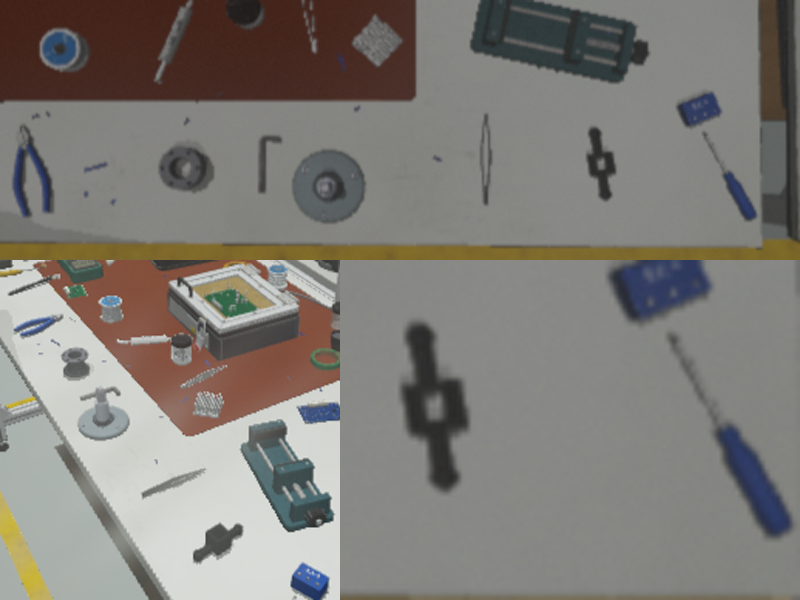

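Run:
```python
from h import *
t=cv2.imread('pics/top1.png');s=cv2.imread('pics/side1.png')
def cr(im,u,v,w,h,W,H):
    c=im[v:v+h,u:u+w].astype(float);c=np.clip((c-20)*1.5,0,255).astype(np.uint8)
    return cv2.resize(c,(W,H),interpolation=cv2.INTER_LINEAR)
im=np.zeros((600,800,3),np.uint8)
im[:300,:400]=cr(t,262,262,48,36+6,400,300) if 0 else cr(t,260,264,48,36,400,300)
im[:300,400:]=cr(s,240,239,48,36,400,300)
im[300:,:400]=cr(t,190,256,48,36,400,300)
im[300:,400:]=cr(t,394,253,48,36,400,300)
cv2.imwrite('pics/v2.png',im)
```

```text
(no output)
```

View pics/v2.png

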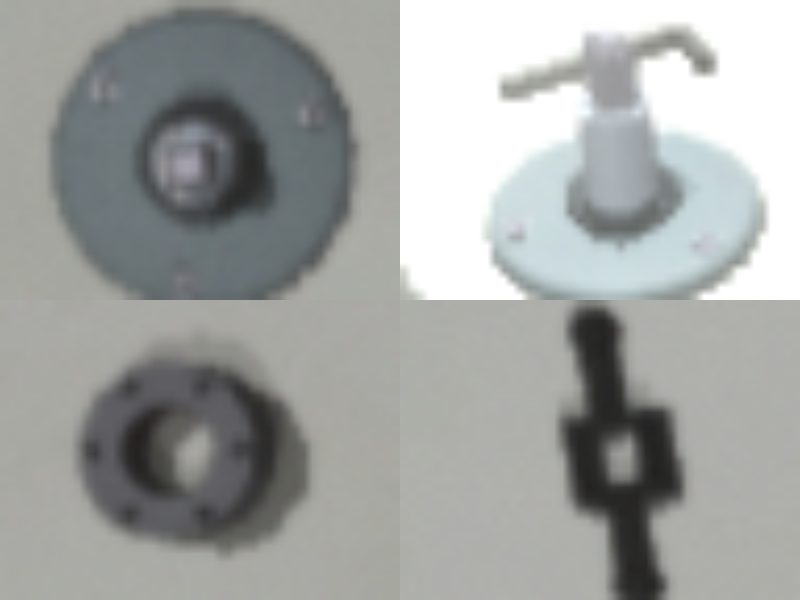

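```bash
cat > pose.py <<'E'
from h import *
np.set_printoptions(precision=4,suppress=True)
def rel(p,yaw):
    o=env.get_obs();R=Rot.from_euler('xyz',o['eef_rot']).as_matrix()
    d=R.T@(np.array(p)-o['ee_pos']);r=R.T@Rot.from_euler('xyz',[-np.pi/2,0,yaw]).as_matrix()
    return d/.2, np.degrees(Rot.from_matrix(r).as_rotvec())/5, o['ee_pos'], o['eef_rot'], o['t'],o['gripper_width'],o['wrist_force']
E
python3 - <<'E'
from pose import *
from scipy.optimize import minimize
c=cap('top');s=cap('side')
print('spool top',at(c,209.4,273.8,.04),'stand',at(c,283.9,282.6,.010),'tip',at(c,260+187/8.333-.5,264+160/8.333-.5,.087))
print('tip side',at(s,240+208/8.333-.5,239+38/8.333-.5,.087))
def fit(c,u0,v0,p0):
    g=cv2.cvtColor(c['pixels'],cv2.COLOR_RGB2GRAY)[v0:v0+44,u0:u0+44].astype(float)
    bg=np.median(g);fg=np.percentile(g,3);m=np.clip((bg-g)/(bg-fg),0,1)
    S=8
    def ren(p):
        x,y,a=p;R=np.array([[np.cos(a),-np.sin(a)],[np.sin(a),np.cos(a)]])
        def pts(q,zs):
            o=[]
            for z in zs:
                for k in q: o.append((proj(c,[*(R@np.array(k)+[x,y]),z])-[u0,v0]+.5)*S)
            return np.array(o)
        im=np.zeros((44*S,44*S),np.uint8)
        def fill(P,val): cv2.fillConvexPoly(im,np.round(cv2.convexHull(P.astype(np.float32))*16).astype(np.int32),val,shift=4)
        sq=lambda h:[(h,h),(h,-h),(-h,h),(-h,-h)]
        fill(pts(sq(.015),[0,.03]),255)
        A=np.zeros_like(im);B=np.zeros_like(im)
        for I,z in((A,0),(B,.03)):
            P=pts(sq(.0082),[z]);cv2.fillConvexPoly(I,np.round(cv2.convexHull(P.astype(np.float32))*16).astype(np.int32),255,shift=4)
        im[(A>0)&(B>0)]=0
        for sg in(1,-1):
            fill(pts([(sg*.014,.006),(sg*.014,-.006),(sg*.042,.006),(sg*.042,-.006)],[0,.015]),255)
            fill(pts([(sg*.042+.008*np.cos(t),.008*np.sin(t)) for t in np.arange(0,6.3,.4)],[0,.015]),255)
        return cv2.GaussianBlur(cv2.resize(im,(44,44),interpolation=cv2.INTER_AREA)/255.,(0,0),.6)
    f=lambda p:((ren(p)-m)**2).sum()
    r=minimize(f,p0,method='Nelder-Mead',options=dict(initial_simplex=np.array(p0)+np.array([[0,0,0],[.006,0,0],[0,.006,0],[0,0,.1]])))
    return r.x,r.fun,(m**2).sum()
print(fit(c,397,249,[.485,-.28,.16]),fit(s,317,321,[.485,-.285,.16]))
print(rel([.474,.2835,.10],0))
E
```

```text
spool top [0.4741 0.2871 0.04  ] stand [0.4517 0.089  0.01  ] tip [0.4529 0.0894 0.087 ]
tip side [0.45   0.0838 0.087 ]
(array([ 0.4853, -0.2825,  0.1684]), np.float64(4.387449881594188), np.float64(224.8827160493827)) (array([ 0.4841, -0.2857,  0.166 ]), np.float64(8.519614642989774), np.float64(368.54217594688396))
(array([ 1.7747,  0.7115, -1.0093]), array([-0.0002, -3.8252,  0.0005]), array([0.2048, 0.5905, 0.2423]), array([-1.5708, -0.    , -0.3338]), 0.9, 1.0014006161946747, array([0.7779, 0.6556, 1.3123]))
```

Emit:
carry_out(targets=[{"translation": [0.1,0,-0.057],"fingers": 85},{"translation": [0.15,0,-0.085]},{"translation": [0.16,0,-0.091]},{"translation": [0.16,0,-0.091]},{"translation": [0.16,0,-0.091]},{"translation": [0.16,0,-0.091]},{"translation": [0.16,0,-0.091]},{"translation": [0.16,0,-0.091]},{"translation": [0.16,0,-0.091]},{"translation": [0.16,0,-0.091]},{"translation": [0.15,0,-0.085]},{"translation": [0.1,0,-0.057]}])

```text
$.targets[0]: bad value
```

Emit:
carry_out(targets=[{"angular": [0,-0.9,0],"translation": [0,0.14,0],"fingers": 85},{"angular": [0,-1,0],"translation": [0,0.14,0]},{"angular": [0,-1,0],"translation": [0,0.14,0]},{"angular": [0,-0.93,0],"translation": [0,0.14,0]},{"translation": [0,0.1,0]},{"translation": [0,0,0]},{"translation": [0,0,0]}])

```text
$.targets[1]: bad value
```

Run:
```python
from pose import *
print(rel([.474,.287,.020],0))
c=cap('top');s=cap('side')
t=c['pixels'][240:300,180:260];w=s['pixels'][195:255,215:295]
cv2.imwrite('pics/v3.png',cv2.resize(np.hstack([t,w])[:,:,::-1],(800,300),interpolation=cv2.INTER_CUBIC))
for z in(.04,.0): print(proj(s,[.474,.287,z]))
```

```text
(array([ 1.769 ,  1.1115, -0.9928]), array([-0.0002, -3.8252,  0.0005]), array([0.2048, 0.5905, 0.2423]), array([-1.5708, -0.    , -0.3338]), 0.9, 1.0014006161946747, array([0.7779, 0.6556, 1.3123]))
[247.4314 220.7448]
[248.6643 230.6999]
```

View pics/v3.png

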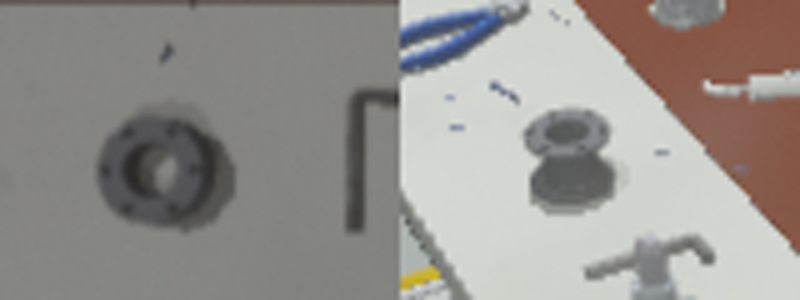

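Emit:
carry_out(targets=[{"angular": [0,0,0],"translation": [0.1,0,-0.056],"fingers": 85},{"angular": [0,0,0],"translation": [0.15,0,-0.084],"fingers": 85},{"angular": [0,0,0],"translation": [0.16,0,-0.09],"fingers": 85},{"angular": [0,0,0],"translation": [0.16,0,-0.09],"fingers": 85},{"angular": [0,0,0],"translation": [0.16,0,-0.09],"fingers": 85},{"angular": [0,0,0],"translation": [0.16,0,-0.09],"fingers": 85},{"angular": [0,0,0],"translation": [0.16,0,-0.09],"fingers": 85},{"angular": [0,0,0],"translation": [0.16,0,-0.09],"fingers": 85},{"angular": [0,0,0],"translation": [0.16,0,-0.09],"fingers": 85},{"angular": [0,0,0],"translation": [0.16,0,-0.09],"fingers": 85},{"angular": [0,0,0],"translation": [0.14,0,-0.079],"fingers": 85},{"angular": [0,0,0],"translation": [0.1,0,-0.054],"fingers": 85}])

```text
t: 2.0
ee_pos: [0.4761, 0.284, 0.2425]
eef_rot: [-1.571, -0.001, -0.336]
wrist_force: [-0.0, 0.7, -0.4]
gripper_width: 0.996
```

Emit:
carry_out(targets=[{"angular": [0,-0.9,0],"translation": [0,0.14,0],"fingers": 85},{"angular": [0,-1,0],"translation": [0,0.14,0],"fingers": 85},{"angular": [0,-1,0],"translation": [0,0.14,0],"fingers": 85},{"angular": [0,-0.93,0],"translation": [0,0.14,0],"fingers": 85},{"angular": [0,0,0],"translation": [0,0.1,0],"fingers": 85},{"angular": [0,0,0],"translation": [0,0,0],"fingers": 85},{"angular": [0,0,0],"translation": [0,0,0],"fingers": 85}])

```text
t: 2.58
ee_pos: [0.474, 0.2866, 0.1102]
eef_rot: [-1.572, 0.001, -0.0]
wrist_force: [0.7, 0.6, 0.8]
gripper_width: 0.994
```

Run:
```python
from pose import *
print(rel([.474,.287,.020],0))
s=cap('side')
w=s['pixels'][165:255,205:305]
cv2.imwrite('pics/v4.png',cv2.resize(w[:,:,::-1],(600,540),interpolation=cv2.INTER_CUBIC))
```

```text
(array([0.0006, 0.4508, 0.0024]), array([ 0.0114, -0.0049, -0.0134]), array([0.474 , 0.2866, 0.1102]), array([-1.5718,  0.0012, -0.0004]), 2.5833, 0.9941199570662829, array([0.7038, 0.5725, 0.7967]))
```

View pics/v4.png

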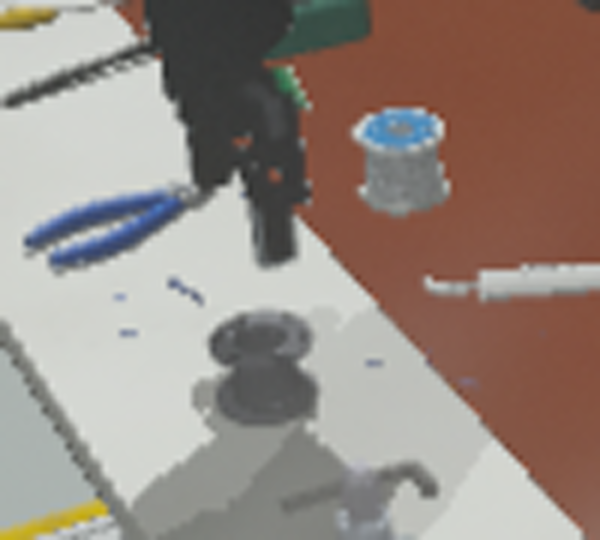

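Emit:
carry_out(targets=[{"angular": [0,0,0],"translation": [0,0.1,0],"fingers": 85},{"angular": [0,0,0],"translation": [0,0.13,0],"fingers": 85},{"angular": [0,0,0],"translation": [0,0.12,0],"fingers": 85},{"angular": [0,0,0],"translation": [0,0.08,0],"fingers": 85},{"angular": [0,0,0],"translation": [0,0.02,0],"fingers": 85},{"angular": [0,0,0],"translation": [0,0,0],"fingers": 85},{"angular": [0,0,0],"translation": [0,0,0],"fingers": 50},{"angular": [0,0,0],"translation": [0,0,0],"fingers": 50},{"angular": [0,0,0],"translation": [0,0,0],"fingers": 50},{"angular": [0,0,0],"translation": [0,0,0],"fingers": 50},{"angular": [0,0,0],"translation": [0,0,0],"fingers": 50},{"angular": [0,0,0],"translation": [0,0,0],"fingers": 50}], newtons=30)

```text
t: 3.63
ee_pos: [0.475, 0.2874, 0.0222]
eef_rot: [-1.569, -0.002, 0.0]
wrist_force: [-2.5, -3.0, 13.9]
gripper_width: 0.677
```

Emit:
carry_out(targets=[{"angular": [0,0,0],"translation": [0,-0.05,0],"fingers": 50},{"angular": [0,0,0],"translation": [0,-0.1,0],"fingers": 50},{"angular": [0,0,0],"translation": [0,-0.12,0],"fingers": 50},{"angular": [0,0,0],"translation": [0,-0.13,-0.05],"fingers": 50},{"angular": [0,0,0],"translation": [-0.02,-0.12,-0.1],"fingers": 50},{"angular": [0,0,0],"translation": [-0.02,-0.05,-0.15],"fingers": 50},{"angular": [0,0,0],"translation": [-0.02,0,-0.17],"fingers": 50},{"angular": [0,0,0],"translation": [-0.02,0,-0.17],"fingers": 50},{"angular": [0,0,0],"translation": [-0.02,0,-0.16],"fingers": 50},{"angular": [0,0,0],"translation": [-0.01,0,-0.12],"fingers": 50},{"angular": [0,0,0],"translation": [0,0,-0.06],"fingers": 50},{"angular": [0,0,0],"translation": [0,0,-0.02],"fingers": 50}])

```text
t: 4.63
ee_pos: [0.4524, 0.0847, 0.1355]
eef_rot: [-1.571, -0.001, -0.003]
wrist_force: [0.2, 0.1, -1.2]
gripper_width: 0.673
```

Emit:
carry_out(targets=[{"angular": [0,0,0],"translation": [0,0,0],"fingers": 50},{"angular": [0,0,0],"translation": [0,0,0],"fingers": 50}])

```text
t: 4.8
ee_pos: [0.4525, 0.0877, 0.1349]
eef_rot: [-1.57, -0.001, 0.001]
wrist_force: [-0.3, 0.8, -0.4]
gripper_width: 0.677
```

Run:
```python
from pose import *
print(rel([.4525,.0875,.12],0))
s=cap('side')
w=s['pixels'][200:290,215:315]
cv2.imwrite('pics/v5.png',cv2.resize(w[:,:,::-1],(600,540),interpolation=cv2.INTER_CUBIC))
o=env.get_obs()['ee_pos']-[.001,0,.0212]
for z in(0,.005,.04): print('spool',z,proj(s,o+[0,0,z]))
for z in(.011,.058,.087): print('spind',z,proj(s,[.4515,.087,z]))
```

```text
(array([-0.0001,  0.0744, -0.0013]), array([-0.0058,  0.0115,  0.01  ]), array([0.4525, 0.0877, 0.1349]), array([-1.5703, -0.0009,  0.001 ]), 4.8, 0.6765503440002826, array([-0.2663,  0.7756, -0.4398]))
spool 0 [263.5704 234.7186]
spool 0.005 [263.4276 233.2919]
spool 0.04 [262.4084 223.1144]
spind 0.011 [266.5123 262.7345]
spind 0.058 [265.2689 250.2886]
spind 0.087 [264.4747 242.339 ]
```

View pics/v5.png

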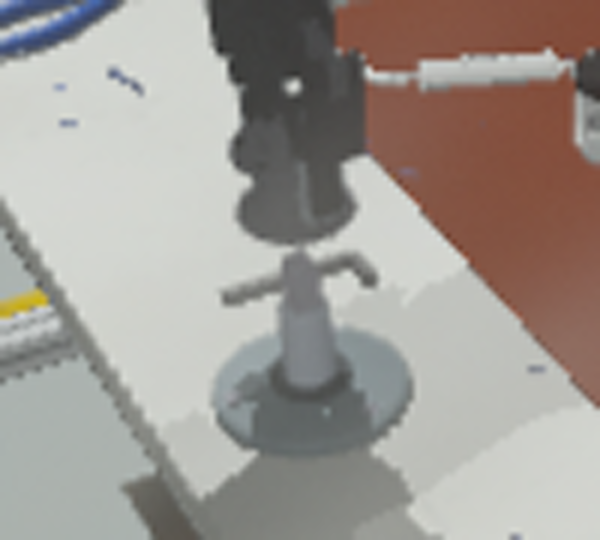

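Run:
```python
from pose import *
s=cap('side');c=cap('top')
def ext(c,x,y,z,r):
    P=np.array([proj(c,[x+r*np.cos(a),y+r*np.sin(a),z]) for a in np.arange(0,6.3,.02)]);return P.min(0),P.max(0)
print('stand top',ext(s,.4515,.087,.011,.05),'bot',ext(s,.4515,.087,0,.05))
print('meas L250.06 R283.7 far253.9 near275.7')
o=env.get_obs()['ee_pos']-[.001,0,.0212]
print('spool bot',ext(s,*o,.029),'meas L%.1f R%.1f near%.1f'%(215+237/6-.5,215+356/6-.5,240.3))
p=proj(s,[.4515,.087,.011]);print(proj(s,[.4565,.087,.011])-p,proj(s,[.4515,.092,.011])-p)
# edge profile through stand in original side image
g=cv2.cvtColor(cv2.imread('pics/side1.png'),cv2.COLOR_BGR2GRAY)
print(g[248:282,266],g[262,244:290]);g2=cv2.cvtColor(s['pixels'],cv2.COLOR_RGB2GRAY);print(g2[228:246,258:269:3].T)
```

```text
stand top (array([249.7595, 252.5786]), array([283.1798, 273.5215])) bot (array([250.1263, 255.3819]), array([283.3814, 276.3925]))
meas L250.06 R283.7 far253.9 near275.7
spool bot (array([253.3634, 229.0876]), array([273.67  , 240.7815])) meas L254.0 R273.8 near240.3
[ 1.5246 -0.5202] [-0.6755 -0.9049]
[123 123 123 126 149 147 138 135 136 135 136 136 136 136 137 137 118  96
  89 112 124 156 164 165 166 164 142 115 134 204 213 213 213 212] [207 208 207 207 207 207 204 173 166 165 165 165 164 165 165 160 119 118
 124 136 137 138 137 133 130 126 111 104 103 108 148 159 162 162 161 160
 161 160 155 173 211 211 211 211 211 211]
[[ 84  92  92  94  93  95  96  97  98 100 101 102 193 207 207 207 207 206]
 [ 92  95  95  97  98  99 100 100 101 101 101 104 123 198 205 201 187 164]
 [104 103 100 102 106 102 101 100 103 102 101 103 122 157 131 120 121 122]
 [ 82  85  85  86  87  87  88  87 103 106 101 101 156 202 209 164 123 118]]
```

Emit:
carry_out(targets=[{"angular": [0,0,0],"translation": [0,0.06,0],"fingers": 50},{"angular": [0,0,0],"translation": [0,0.08,0],"fingers": 50},{"angular": [0,0,0],"translation": [0,0.07,0],"fingers": 50},{"angular": [0,0,0],"translation": [0,0.03,0],"fingers": 50},{"angular": [0,0,0],"translation": [0,0.02,0],"fingers": 50},{"angular": [0,0,0],"translation": [0,0.02,0],"fingers": 50},{"angular": [0,0,0],"translation": [0,0.02,0],"fingers": 50}])

```text
t: 5.53
ee_pos: [0.4526, 0.0871, 0.0745]
eef_rot: [-1.571, -0.001, 0.001]
wrist_force: [0.3, -0.8, -1.3]
gripper_width: 0.675
```

Emit:
carry_out(targets=[{"angular": [0,0,0],"translation": [0,0.025,0],"fingers": 50},{"angular": [0,0,0],"translation": [0,0.03,0],"fingers": 50},{"angular": [0,0,0],"translation": [0,0.03,0],"fingers": 50},{"angular": [0,0,0],"translation": [0,0.03,0],"fingers": 50},{"angular": [0,0,0],"translation": [0,0.03,0],"fingers": 50},{"angular": [0,0,0],"translation": [0,0.015,0],"fingers": 50},{"angular": [0,0,0],"translation": [0,0.01,0],"fingers": 50},{"angular": [0,0,0],"translation": [0,0,0],"fingers": 50}])

```text
t: 6.2
ee_pos: [0.4521, 0.0868, 0.0399]
eef_rot: [-1.571, 0.001, 0.0]
wrist_force: [0.2, 0.2, -0.6]
gripper_width: 0.679
```

Emit:
carry_out(targets=[{"angular": [0,0,0],"translation": [0,0.005,0],"fingers": 50},{"angular": [0,0,0],"translation": [0,0.005,0],"fingers": 50},{"angular": [0,0,0],"translation": [0,0.005,0],"fingers": 50},{"angular": [0,0,0],"translation": [0,0,0],"fingers": 50}])

```text
t: 6.53
ee_pos: [0.4524, 0.0869, 0.0375]
eef_rot: [-1.571, -0.0, 0.0]
wrist_force: [-0.4, -0.1, 2.8]
gripper_width: 0.682
```

Emit:
carry_out(targets=[{"angular": [0,0,0],"translation": [0,0.002,0],"fingers": 50},{"angular": [0,0,0],"translation": [0,0,0],"fingers": 70},{"angular": [0,0,0],"translation": [0,0,0],"fingers": 85},{"angular": [0,0,0],"translation": [0,0,0],"fingers": 85},{"angular": [0,0,0],"translation": [0,0,0],"fingers": 85},{"angular": [0,0,0],"translation": [0,0,0],"fingers": 85},{"angular": [0,0,0],"translation": [0,-0.05,0],"fingers": 85},{"angular": [0,0,0],"translation": [0,-0.1,0],"fingers": 85},{"angular": [0,0,0],"translation": [0,-0.15,0],"fingers": 85},{"angular": [0,0,0],"translation": [0,-0.17,0],"fingers": 85},{"angular": [0,0,0],"translation": [0,-0.15,0],"fingers": 85},{"angular": [0,0,0],"translation": [0,-0.05,0],"fingers": 85}])

```text
t: 7.53
ee_pos: [0.4536, 0.0871, 0.1754]
eef_rot: [-1.569, -0.005, 0.0]
wrist_force: [0.8, 0.9, 0.6]
gripper_width: 0.999
```

Emit:
carry_out(targets=[{"angular": [0,0,0],"translation": [0.013,0,-0.08],"fingers": 85},{"angular": [0,0,0],"translation": [0.013,0,-0.14],"fingers": 85},{"angular": [0,0,0],"translation": [0.013,0,-0.18],"fingers": 85},{"angular": [0,0,0],"translation": [0.013,0,-0.18],"fingers": 85},{"angular": [0,0,0],"translation": [0.013,0,-0.18],"fingers": 85},{"angular": [0,0,0],"translation": [0.013,0,-0.18],"fingers": 85},{"angular": [0,0,0],"translation": [0.013,0,-0.18],"fingers": 85},{"angular": [0,0,0],"translation": [0.013,0,-0.18],"fingers": 85},{"angular": [0,0,0],"translation": [0.013,0,-0.18],"fingers": 85},{"angular": [0,0,0],"translation": [0.013,0,-0.18],"fingers": 85},{"angular": [0,0,0],"translation": [0.013,0,-0.14],"fingers": 85},{"angular": [0,0,0],"translation": [0.013,0,-0.06],"fingers": 85}])

```text
t: 8.53
ee_pos: [0.4826, -0.2892, 0.1713]
eef_rot: [-1.572, 0.0, -0.003]
wrist_force: [-0.6, -1.0, -0.4]
gripper_width: 1.003
```

Emit:
carry_out(targets=[{"angular": [0,-1,0],"translation": [0,0.1,0],"fingers": 65},{"angular": [0,-0.92,0],"translation": [0,0.15,0],"fingers": 65},{"angular": [0,0,0],"translation": [0,0.15,0],"fingers": 65},{"angular": [0,0,0],"translation": [0,0.1,0],"fingers": 65},{"angular": [0,0,0],"translation": [0,0,0],"fingers": 65},{"angular": [0,0,0],"translation": [0,0,0],"fingers": 65}])

```text
t: 9.03
ee_pos: [0.4833, -0.2847, 0.0709]
eef_rot: [-1.57, 0.001, 0.168]
wrist_force: [0.7, 0.3, 0.7]
gripper_width: 0.76
```

Run:
```python
from pose import *
print(rel([.485,-.284,.018],.167))
s=cap('side')
w=s['pixels'][225:290,225:325];x=s['pixels'][290:370,290:390]
cv2.imwrite('pics/v6.png',np.hstack([cv2.resize(w[:,:,::-1],(400,260),interpolation=cv2.INTER_CUBIC),cv2.resize(x[:65,:,::-1],(400,260),interpolation=cv2.INTER_CUBIC)]))
```

```text
(array([0.0093, 0.2647, 0.0018]), array([-0.0105,  0.0122, -0.0153]), array([ 0.4833, -0.2847,  0.0709]), array([-1.5699,  0.0013,  0.1681]), 9.0333, 0.7603004123875514, array([0.7254, 0.2932, 0.7478]))
```

View pics/v6.png

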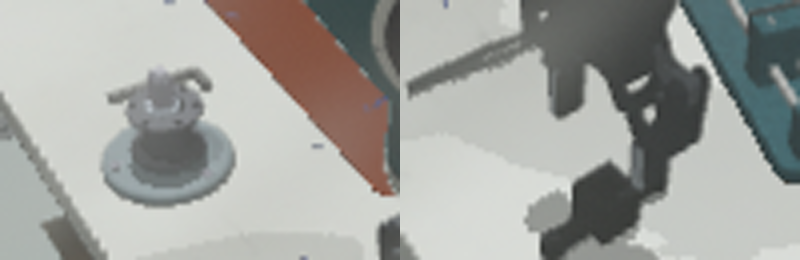

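Emit:
carry_out(targets=[{"angular": [0,0,0],"translation": [0.009,0.06,0.002],"fingers": 65},{"angular": [0,0,0],"translation": [0,0.1,0],"fingers": 65},{"angular": [0,0,0],"translation": [0,0.08,0],"fingers": 65},{"angular": [0,0,0],"translation": [0,0.025,0],"fingers": 65},{"angular": [0,0,0],"translation": [0,0,0],"fingers": 65},{"angular": [0,0,0],"translation": [0,0,0],"fingers": 22},{"angular": [0,0,0],"translation": [0,0,0],"fingers": 22},{"angular": [0,0,0],"translation": [0,0,0],"fingers": 22},{"angular": [0,0,0],"translation": [0,0,0],"fingers": 22},{"angular": [0,0,0],"translation": [0,0,0],"fingers": 22},{"angular": [0,0,0],"translation": [0,0,0],"fingers": 22},{"angular": [0,0,0],"translation": [0,0,0],"fingers": 22}], newtons=35)

```text
t: 10.08
ee_pos: [0.4859, -0.2847, 0.0191]
eef_rot: [-1.572, -0.001, 0.168]
wrist_force: [-1.8, 0.8, 9.5]
gripper_width: 0.346
```

Emit:
carry_out(targets=[{"angular": [0,0,0],"translation": [0,-0.05,0],"fingers": 22},{"angular": [0,0,0],"translation": [0,-0.1,0],"fingers": 22},{"angular": [0,0,0],"translation": [0,-0.13,0],"fingers": 22},{"angular": [0,0,0],"translation": [0,-0.15,0],"fingers": 22},{"angular": [0,0.96,0],"translation": [0,-0.13,0],"fingers": 22},{"angular": [0,0.96,0],"translation": [0,-0.07,0],"fingers": 22},{"angular": [0,0,0],"translation": [0,-0.02,0],"fingers": 22},{"angular": [0,0,0],"translation": [0,0,0],"fingers": 22}])

```text
t: 10.75
ee_pos: [0.4859, -0.2845, 0.1495]
eef_rot: [-1.572, -0.002, 0.003]
wrist_force: [-1.1, 0.3, -1.4]
gripper_width: 0.343
```

Emit:
carry_out(targets=[{"angular": [0,0,0],"translation": [-0.014,0,0.08],"fingers": 22},{"angular": [0,0,0],"translation": [-0.014,0,0.14],"fingers": 22},{"angular": [0,0,0],"translation": [-0.014,0,0.18],"fingers": 22},{"angular": [0,0,0],"translation": [-0.014,0,0.18],"fingers": 22},{"angular": [0,0,0],"translation": [-0.014,0,0.18],"fingers": 22},{"angular": [0,0,0],"translation": [-0.014,0,0.18],"fingers": 22},{"angular": [0,0,0],"translation": [-0.014,0,0.18],"fingers": 22},{"angular": [0,0,0],"translation": [-0.014,0,0.18],"fingers": 22},{"angular": [0,0,0],"translation": [-0.014,0,0.18],"fingers": 22},{"angular": [0,0,0],"translation": [-0.014,0,0.18],"fingers": 22},{"angular": [0,0,0],"translation": [-0.014,0,0.14],"fingers": 22},{"angular": [0,0,0],"translation": [-0.013,0,0.055],"fingers": 22}])

```text
t: 11.75
ee_pos: [0.4507, 0.0905, 0.1471]
eef_rot: [-1.571, 0.001, 0.008]
wrist_force: [0.2, -0.1, -0.1]
gripper_width: 0.344
```

Emit:
carry_out(targets=[{"angular": [0,0,0],"translation": [0,0,0],"fingers": 22},{"angular": [0,0,0],"translation": [0,0,0],"fingers": 22}])

```text
t: 11.92
ee_pos: [0.4512, 0.0866, 0.1472]
eef_rot: [-1.571, 0.001, 0.004]
wrist_force: [0.7, -0.4, -0.7]
gripper_width: 0.344
```

Run:
```python
from pose import *
print(rel([.4523,.0869,.12],0))
s=cap('side')
w=s['pixels'][195:285,215:315]
cv2.imwrite('pics/v7.png',cv2.resize(w[:,:,::-1],(800,600),interpolation=cv2.INTER_CUBIC))
o=env.get_obs()['ee_pos']-[.0005,0,.0191]
for a in((-.05,0,.015),(.05,0,.015),(-.05,0,0),(.015,-.015,0),(-.015,-.015,0),(-.015,.015,0)): print('handle',a,(proj(s,o+a)-[215,195]+.5)*[8,6.667])
q=np.array([.4518,.0869,.0])
for a in((0,0,.087),(.0045,-.0045,.087),(-.0045,-.0045,.087),(-.0045,.0045,.087),(.007,-.007,.058),(-.007,-.007,.058),(-.007,.007,.058)):print('sp',a,(proj(s,q+a)-[215,195]+.5)*[8,6.667])
```

```text
(array([0.0056, 0.136 , 0.0016]), array([ 0.0072,  0.0424, -0.0142]), array([0.4512, 0.0866, 0.1472]), array([-1.5714,  0.0012,  0.0037]), 11.9167, 0.34431516058093015, array([ 0.6696, -0.3545, -0.6898]))
handle (-0.05, 0, 0.015) [254.5345 247.3514]
handle (0.05, 0, 0.015) [515.3538 180.8979]
handle (-0.05, 0, 0) [259.0307 276.6539]
handle (0.015, -0.015, 0) [446.4329 250.0949]
handle (-0.015, -0.015, 0) [368.2937 270.4849]
handle (-0.015, 0.015, 0) [334.8803 235.369 ]
sp (0, 0, 0.087) [400.6693 318.8572]
sp (0.0045, -0.0045, 0.087) [417.0977 321.109 ]
sp (-0.0045, -0.0045, 0.087) [394.255  327.2416]
sp (-0.0045, 0.0045, 0.087) [384.2772 316.6105]
sp (0.007, -0.007, 0.058) [432.2536 375.405 ]
sp (-0.007, -0.007, 0.058) [397.1826 385.0643]
sp (-0.007, 0.007, 0.058) [381.8541 368.3197]
```

View pics/v7.png

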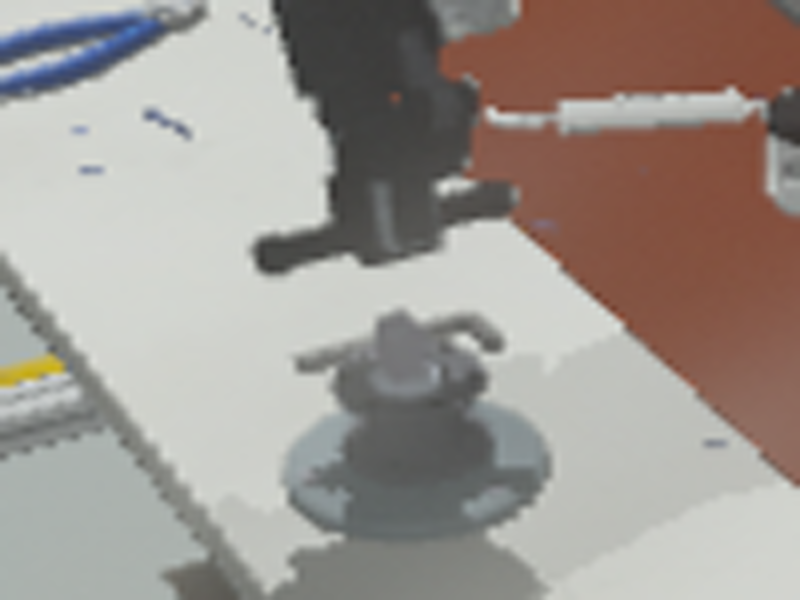

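Emit:
carry_out(targets=[{"angular": [0,0.04,0],"translation": [0.005,0.05,0.001],"fingers": 22},{"angular": [0,0,0],"translation": [0,0.07,0],"fingers": 22},{"angular": [0,0,0],"translation": [0,0.05,0],"fingers": 22},{"angular": [0,0,0],"translation": [0,0.02,0],"fingers": 22},{"angular": [0,0,0],"translation": [0,0.02,0],"fingers": 22},{"angular": [0,0,0],"translation": [0,0.02,0],"fingers": 22},{"angular": [0,0,0],"translation": [0,0.01,0],"fingers": 22},{"angular": [0,0,0],"translation": [0,0,0],"fingers": 22}])

```text
t: 12.63
ee_pos: [0.4528, 0.0867, 0.0998]
eef_rot: [-1.571, 0.0, -0.003]
wrist_force: [0.2, 1.1, -0.6]
gripper_width: 0.342
```

Bore is past the tip (bottom ≈ 81 mm) without force. Continue slowly.

Emit:
carry_out(targets=[{"angular": [0,0,0],"translation": [0,0.01,0],"fingers": 22},{"angular": [0,0,0],"translation": [0,0.01,0],"fingers": 22},{"angular": [0,0,0],"translation": [0,0.01,0],"fingers": 22},{"angular": [0,0,0],"translation": [0,0.01,0],"fingers": 22},{"angular": [0,0,0],"translation": [0,0,0],"fingers": 22}])

```text
t: 13.05
ee_pos: [0.4526, 0.0871, 0.0916]
eef_rot: [-1.571, 0.0, -0.003]
wrist_force: [-1.3, 4.4, -1.9]
gripper_width: 0.344
```

Emit:
carry_out(targets=[{"angular": [0,0,0],"translation": [0,0.01,0.004],"fingers": 22},{"angular": [0,0,0],"translation": [0,0.01,0],"fingers": 22},{"angular": [0,0,0],"translation": [0,0,0],"fingers": 22}])

```text
t: 13.3
ee_pos: [0.4526, 0.0874, 0.0874]
eef_rot: [-1.571, 0.0, -0.003]
wrist_force: [-1.9, 0.8, -3.8]
gripper_width: 0.343
```

```bash
python3 -c "
from pose import *
o=env.get_obs();print(o['wrist_force'],o['torque'],o['ee_pos'],o['eef_rot'])"
```

```text
[-1.8588  0.8061 -3.8045] [ 0.3232  0.3579 -0.0649] [0.4526 0.0874 0.0874] [-1.5712  0.0005 -0.0031]
```

Forces are small; on to the shoulder.

Emit:
carry_out(targets=[{"angular": [0,0,0],"translation": [-0.002,0.01,0],"fingers": 22},{"angular": [0,0,0],"translation": [0,0.01,0],"fingers": 22},{"angular": [0,0,0],"translation": [0,0.01,0],"fingers": 22},{"angular": [0,0,0],"translation": [0,0.01,0],"fingers": 22},{"angular": [0,0,0],"translation": [0,0.005,0],"fingers": 22},{"angular": [0,0,0],"translation": [0,0,0],"fingers": 22}])

```text
t: 13.8
ee_pos: [0.4524, 0.0875, 0.0786]
eef_rot: [-1.571, 0.0, -0.003]
wrist_force: [0.4, 0.8, -1.2]
gripper_width: 0.343
```

Emit:
carry_out(targets=[{"angular": [0,0,0],"translation": [0,0.005,0],"fingers": 22},{"angular": [0,0,0],"translation": [0,0.005,0],"fingers": 22},{"angular": [0,0,0],"translation": [0,0.005,0],"fingers": 22},{"angular": [0,0,0],"translation": [0,0,0],"fingers": 22}])

```text
t: 14.13
ee_pos: [0.4526, 0.0876, 0.0768]
eef_rot: [-1.57, -0.0, -0.003]
wrist_force: [-9.3, -0.4, 28.6]
gripper_width: 0.342
```

Emit:
carry_out(targets=[{"angular": [0,0,0],"translation": [0,-0.006,0],"fingers": 22},{"angular": [0,0,0],"translation": [0,0,0],"fingers": 22},{"angular": [0,0,0],"translation": [0,0,0],"fingers": 50},{"angular": [0,0,0],"translation": [0,0,0],"fingers": 65},{"angular": [0,0,0],"translation": [0,0,0],"fingers": 65},{"angular": [0,0,0],"translation": [0,0,0],"fingers": 65},{"angular": [0,0,0],"translation": [0,-0.04,0],"fingers": 65},{"angular": [0,0,0],"translation": [0,-0.1,0],"fingers": 65},{"angular": [0,0,0],"translation": [0,-0.15,0],"fingers": 65},{"angular": [0,0,0],"translation": [0,-0.15,0],"fingers": 65},{"angular": [0,0,0],"translation": [0,-0.12,0],"fingers": 65},{"angular": [0,0,0],"translation": [0,-0.04,0],"fingers": 65}])

```text
t: 15.13
ee_pos: [0.4535, 0.0877, 0.2009]
eef_rot: [-1.569, -0.004, -0.003]
wrist_force: [-0.2, 0.3, 0.6]
gripper_width: 0.762
```

Emit:
carry_out(targets=[{"angular": [0,0,0],"translation": [0,0,0.08],"fingers": 65},{"angular": [0,0,0],"translation": [0,0,0.15],"fingers": 65},{"angular": [0,0,0],"translation": [0,0,0.16],"fingers": 65},{"angular": [0,0,0],"translation": [0,0,0.16],"fingers": 65},{"angular": [0,0,0],"translation": [0,0,0.16],"fingers": 65},{"angular": [0,0,0],"translation": [0,0,0.16],"fingers": 65},{"angular": [0,0,0],"translation": [0,0,0.16],"fingers": 65},{"angular": [0,0,0],"translation": [0,0,0.08],"fingers": 65},{"angular": [0,0,0],"translation": [0,0,0],"fingers": 65}])

```text
t: 15.88
ee_pos: [0.4521, 0.3132, 0.1968]
eef_rot: [-1.57, 0.0, 0.001]
wrist_force: [-0.4, -0.4, -0.5]
gripper_width: 0.756
```

Run:
```python
from pose import *
s=cap('side');c=cap('top')
f=lambda I,u,v:cv2.resize(I['pixels'][v:v+60,u:u+60,::-1],(400,400),interpolation=cv2.INTER_CUBIC)
cv2.imwrite('pics/v8.png',np.hstack([f(s,237,220),f(c,254,254)]))
g=lambda I,u,v,p:((proj(I,p)-[u,v]+.5)*6.667).round()
for a in((.05,0,.073),(-.05,0,.073),(-.05,0,.058),(.015,-.015,.088),(-.015,-.015,.088),(-.015,-.015,.058)):
    p=np.array([.452,.0872,0])+a;print(a,g(s,237,220,p),g(c,254,254,p))
```

```text
(0.05, 0, 0.073) [293. 144.] [199.  69.]
(-0.05, 0, 0.073) [ 84. 212.] [196. 325.]
(-0.05, 0, 0.058) [ 87. 239.] [198. 323.]
(0.015, -0.015, 0.088) [233. 157.] [234. 159.]
(-0.015, -0.015, 0.088) [169. 178.] [233. 236.]
(-0.015, -0.015, 0.058) [175. 233.] [237. 234.]
```

View pics/v8.png

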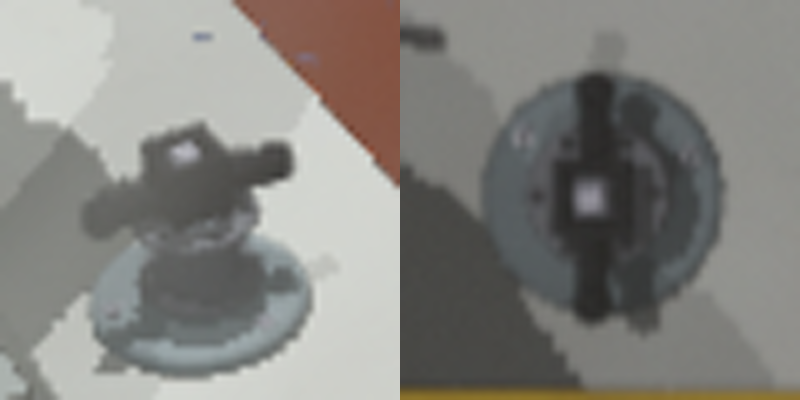

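```bash
python3 -c "
from cell import env
print(env.close_job())"
```

```text
the job is handed in; nothing more can be done
None
```

The winder is ready. The spool is on the spindle's collar and the wing handle is on the square end, down on the shoulder. I handed the job in at about 16 s of the 72 s allowed, with the arm clear.

- **Spool:** I gripped it across the flanges and lowered it over the spindle. It met light contact (about 3 N) with the tool at 37.5 mm, where I expected 37 mm. A later side picture shows it standing level on the collar.
- **Handle:** I turned it from about 9.6° to 0° to match the square, going by the square's appearance in the top picture. It slid on with under 5 N of side force. A firm 28.6 N stop came with the tool at 76.8 mm, where I expected 77.1 mm.
- **Last pictures:** The final top and side views put the handle within about a pixel of where it should be when seated. The shaft tip shows in the bore, with its flats lined up with the block.

**Disagreements:** The two cameras differed by about 3 mm in y for the handle and up to 6 mm for the spindle tip, so I used averages. One side view put the square shaft's base about 2 mm off its prediction, but the fit went in regardless. I didn't recheck every other object afterwards, but no unexpected contact showed in the force readings.

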